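Refit the core of a grain sampler

ROBOT

A 6-joint arm with a two-finger parallel gripper is mounted at the origin on the work surface. World frame = base frame: x ahead of the robot, y to its left, z up, the work surface at z = 0. Lengths are in m, angles in degrees, forces in N, time in s.
With the tool pointing down it reaches from about 0.35 to 0.875 m from the base axis. Payload 4.2 kg.
Tool frame: the origin (TCP) lies at the very end of the fingers, on their centre line; the grasp point (between the pads) lies 19 mm behind it; z points along the fingers, y is the line along which they close (so a half turn about z gives the same grasp; the last joint's range is limited). The gripper opens to 87 mm and grips with 3 to 60 N. Pads are 19 mm wide; open, the fingers measure 117 mm over their backs; the gripper's body (75 mm by 190 mm) begins 51 mm behind the grasp point.
Start: joints at [-50.959, 22.042, 0.453, 0, -68.411, -14.817], TCP at [0.256, -0.57, 0.183] pointing down, gripper open.
Joint ranges: [-179.83, 179.83], [-69.29, 118.12], [-61.27, 80.66], [-181.25, 117.63], [-171.15, -9.14], [-177.46, 177.46]. Speed limits (degrees/s): [159.86, 159.86, 180, 180, 180, 180].

INTERFACE

Orientations are given as [roll, pitch, yaw] about the fixed x, y, z axes, in that order (R = Rz(yaw) Ry(pitch) Rx(roll)).
In Python, from plant import telemetry, capture, camera_info, order, boxes_of gives the robot as it stands. The module is installed in compiled form; this text tells all that it offers.
- The arm moves only by the tool carry_out, never from a script. Its argument "series" is a list of rows, each an object with "delta_pos": the shift along the tool's x, y, z in mm, a list of three; "angular": the turn, a rotation vector about the tool's x, y, z in rad, a list of three; "claw": the finger opening in mm, from 0 to 87. In form: [{"delta_pos": [x, y, z], "angular": [rx, ry, rz], "claw": claw}, ...]. A call has 1 to 5 rows; each row shifts and turns the commanded pose from where the row before left it, along the tool's axes as they then stand; what a row does not reach is not made up. A row lasts 1/8 s, in which the tool goes at most 62.5 mm and 10.7 degrees, less where a joint would pass 70% of its speed; a pose out of reach is approached as far as the arm can. A call with a gripper value outside its range is refused whole. The fingers move at their own pace and stop on an object; "squeeze" is the grip in N (left out, the last holds). Time passes only in rows, so rows that do not move let the fingers close. It gives the time, the measured TCP pose, the force, the opening and the grip force at its end, in the units of the state.
- telemetry.get_obs(): the state, without advancing time (a new reading comes with each control period).
- capture(name): name is "side" or "top" or "wrist"; returns the picture (420x560x3 uint8, red, green, blue); there is no depth.
- camera_info(name): a dict with "fovy" (degrees; the focal length in pixels is half the picture's height over the tangent of half this angle, whatever the lens; pixels are square), "cx", "cy" (the principal point, pixels), "position" and "attitude" of the camera in the world. Camera axes: x right, y up, looking along -z (the intrinsics and any distortion apply to the point x, -y, -z); pixel columns grow to the right and rows downward; lengths in m; the calibration is good to about 2 mm. The wrist camera is an equidistant fisheye: a pixel r from the principal point sees the ray r / f radians off the axis. A picture is of the moment at which its call begins: read the wrist's pose just before it. camera_info takes no time and is no camera call; for the wrist camera it gives the pose at the moment of the call.
- order.finish_job(): hands the job in; it is judged then, once.
Trained networks look in the newest picture that a camera, given by its name, has taken for a name from the list of things; names that differ only in an ending like _2 or _b are one class to them, and where a whole thing is asked for, a point or a joint stands for the part that bears it (a point fixed in the world has none). Each returns a list of dicts, best first, with "score" (0 to 1); they miss things now and then, are a little off and sometimes report something else, mostly with a low value. They report only what shows in the picture. A call takes as long as a camera call.
- boxes_of(camera, name): "xyz" ([x, y, z] in m, in the coordinates of the camera as it stood for that picture, good to about 4 mm: the middle of the surface that is visible of it).
The state is a dict: "time_s": time; "joint_positions": joint angles; "joint_velocities": joint speeds; "tau": joint torques, N m; "ee_pos": TCP position; "eef_rot": TCP orientation; "ft_force": force on the tool from outside, world axes, zero at the start; "wrist_torque": the same for the moment, N m; "opening": finger opening in m; "gripper_force": force on a finger pad.
Only numpy, scipy, OpenCV 4.12 (cv2) and the standard library are available. Lean on these libraries where they do the work, as an engineer would, in place of code of your own. Each camera call takes 0.05 s, during which the arm holds its last target. There are 200 camera calls.

TASK

The grain sampler's outer tube is clamped in its bench cradle and its clean core rod lies in the blue drying rack. Take the core by its bare barrel, start its nose straight into the tube's mouth and push it about halfway in, let go, take it again further back by its black handle, and push it fully home until its brass flange sits against the tube's brass collar; then let go. Feel your way and never force it: it slides in with a light push of under 10 N, and more than 30 N of pressing and wedging together would spoil the thin tube, and leave the other things on the bench where they are.

Things in the scene. Friction and masses are not known exactly. Their poses are not given: they have to be found in the camera images.
- sampler: Fixed cradle: white board 270 x 100 x 12 mm with two saddle clamps (107 mm high, 64 mm wide) that hold the sampler's steel outer tube level (28 mm outside, bore 10.6 mm radius, 184 mm deep, brass point at the far end). Origin: under the board below the bore's axis; x along the tube from mouth to point (the way to push), z up. Bore axis 80 mm above the bench.
- mouth (a point): Where the centre of the tube's mouth nominally is, 110 mm before sampler's origin, on the bore's axis; axes as sampler. The tube itself may be clamped up to 13 mm further in or out along x, which is not reported: the seat must be felt (or seen). Brass collar at the mouth: 36 mm diameter, 26 mm long, coned inside from 12.6 mm radius at its face to 10.6 mm 8 mm deep.
- spring (a point): Nominal place (it goes with the tube) of the spring housing on top of the collar, 14 mm behind its face: 13 mm diameter, its top at this point, 37 mm above the axis. Its ball presses the core down with 2 N and drops into its neck at home. The core drags at 2 to 8 N; ball and weight alone load the tube with up to 10 N. Let go partway in, its tail sinks 2 to 4 mm: level it to push.
- core: Loose core rod, 265 mm long, about 0.22 kg, balancing at about x = 72 mm. Origin: on its axis in the front face of its brass flange (the shoulder that seats on the collar); x to its nose. Along x: neck 5 to 20 mm; bare aluminium barrel, 20 mm diameter, 20 to 172 mm; tapered nose to 180 mm; flange, 34 mm diameter, 0 to -7 mm; black handle, 26 mm diameter, -7 to -85 mm.
- nose (a point): End of the core's nose (6 mm radius there), on its axis, 180 mm ahead of core's origin. 180 mm inside the collar's face when home. How the core is turned about its own axis does not matter.
- handle (a point): Middle of the core's black handle, on its axis, 46 mm behind core's origin.
- rack: Fixed blue drying rack, base 190 x 70 x 6 mm, with two V rests 8 mm thick, 45 mm either side of its middle along x, up to 42 mm high and 50 mm wide; the core lies level in both, its axis 40 mm above the bench, its nose to the rack's +x. Origin: middle of its underside. Between the rests the core is free on both sides and down to the base.
- jar_a: Amber sample jar with green lid, 64 mm diameter, 85 mm high; leave it alone. Origin: centre of its underside.
- jar_b: White sample jar with blue lid, 64 mm diameter, 85 mm high; leave it alone. Origin: centre of its underside.
- beaker: Glass beaker, 68 mm diameter, 85 mm high; leave it alone. Origin: centre of its underside.
- weigh_boat: White weighing tray, 90 x 90 x 22 mm; leave it alone. Origin: centre of its underside.
- spatula: Flat steel scraper with a wooden handle, 190 mm long; leave it alone.
- tube_rack: Blue rack of capped tubes, 190 x 75 mm, 102 mm high; leave it alone. Origin: centre of its underside.
- pipette: Pipette lying in a grey rest, 170 x 70 mm base, 65 mm high; leave it alone. Origin: centre of its underside.

How it is judged (in metres and radians):
On the way, in this order (a step that is already met when the one before it is completed fails the run):
1. the core's nose is more than 30 mm inside the bore while the fingers hold its bare barrel (distance between nose and tube_c0 between 0.059 and 0.159 m and contact force between the fingers and core_c0 above 1 N and y of nose in the frame of sampler between -0.006 and 0.006 m and z of nose in the frame of sampler between 0.074 and 0.086 m), for 0.1 s.
2. the core is let go with 50 to 130 mm of it in the bore (distance between nose and tube_c0 between 0.059 and 0.139 m and contact force between the fingers and core below 0.05 N and y of nose in the frame of sampler between -0.006 and 0.006 m and z of nose in the frame of sampler between 0.074 and 0.086 m), for 0.2 s.
3. the core is held again by its black handle, less than 150 mm in (distance between nose and tube_c0 between 0.039 and 0.144 m and contact force between the fingers and core_c1 above 1 N), for 0.1 s.
At the end, for the whole second after the job is handed in: The core is fully home: its nose at least 178 mm into the bore (flange within 2 mm of the collar), on the bore's axis within 6 mm and 0.04 rad, at rest and let go (distance between nose and tube_c0 below 0.011 m and angle between the x axis of core and the x axis of sampler, either way round below 0.04 rad and linear speed of core below 0.01 m/s and contact force between the fingers and core below 0.05 N and y of nose in the frame of sampler between -0.006 and 0.006 m and z of nose in the frame of sampler between 0.074 and 0.086 m); the robot touches nothing.
It fails at once if the core is pressed on the sampler with more than 30 N in all (contact force between core and sampler above 30 N).
It fails at once if a bystander on the bench is moved more than 25 mm (distance of any of jar_a, jar_b, beaker, weigh_boat, spatula, tube_rack, pipette from where it was at the start of the episode above 0.025 m).
It also fails if it takes over 69 s, if anything falls off the work surface, if the arm or the gripper's body presses on something with over 40 N, if the wrist force passes 120 N, or if a joint passes its speed limit or range.

## Working session

There is one attempt and no reset: what is moved stays moved. The work goes in short steps, Python scripts to look and compute and a tool call to move; the robot and the scene stay as the last step left them, time stands still between calls to the robot, and variables do not carry over. Pictures are saved under pics/ and viewed, at most 10 in all, crops included, and the job is handed in when it is done.

Besides the shell and the picture viewer there is one more tool, called after "Emit:" by a JSON object that holds its "name" and its "arguments". carry_out: Moves the arm, as the interface text tells. Its arguments: {"type":"object","properties":{"series":{"type":"array","items":{"type":"object","properties":{"delta_pos":{"type":"array","items":{"type":"number"}},"angular":{"type":"array","items":{"type":"number"}},"claw":{"type":"number"}}}},"squeeze":{"type":"number"}},"required":["series"]}

```bash
mkdir -p pics
cat > h.py <<'E'
import numpy as np, cv2
from scipy.spatial.transform import Rotation as R
from plant import telemetry, capture, camera_info, order, boxes_of
def att(a):
    a=np.array(a,float)
    if a.shape==(3,3): return a
    if a.size==4: raise SystemExit(a)
    return R.from_euler('xyz',a,degrees=True).as_matrix()
def snap(c,f=None):
    i=camera_info(c); p=capture(c)
    if f: cv2.imwrite('pics/'+f,p[:,:,::-1])
    return i,p
def find(c,i,n,k=2):
    return [(round(d['score'],2),(att(i['attitude'])@d['xyz']+i['position']).round(4)) for d in boxes_of(c,n)[:k]]
E
python3 - <<'E'
from h import *
o=telemetry.get_obs(); print({k:np.round(v,3) for k,v in o.items()})
for c in ['top','side']:
    i,p=snap(c,c+'0.png'); print(c,i)
    for n in ['core','nose','handle','rack','sampler','mouth','spring']: print(n,find(c,i,n))
print(camera_info('wrist'))
E
```

```text
{'time_s': np.float64(0.0), 'joint_positions': array([-5.0958e+01,  2.2090e+01,  3.7900e-01, -3.0000e-02, -6.8410e+01,
       -1.4816e+01]), 'joint_velocities': array([-0.022, -0.042, -0.012,  0.009, -0.061,  0.051]), 'tau': array([ 0.0000e+00, -3.9066e+01,  1.8741e+01,  4.2200e+00,  1.1000e-02,
       -0.0000e+00]), 'ee_pos': array([ 0.256, -0.569,  0.182]), 'eef_rot': array([ 1.79876e+02, -4.00000e-03, -1.55786e+02]), 'ft_force': array([-0.065,  0.039,  0.107]), 'wrist_torque': array([ 0.005, -0.01 ,  0.042]), 'gripper_force': np.float64(0.0), 'opening': np.float64(0.087)}
top {'fovy': 53.17974408403077, 'cx': 279.9517239409339, 'cy': 206.52950162805368, 'position': array([ 0.39168689, -0.02919994,  1.45022926]), 'attitude': array([ 6.88093308e+00,  4.90779303e-02, -8.86419262e+01])}
core [(0.57, array([ 0.5376, -0.22  ,  0.0513]))]
nose [(0.64, array([ 0.5389, -0.2207,  0.0462])), (0.56, array([0.4853, 0.4265, 0.0839]))]
handle [(0.56, array([ 0.5381, -0.2208,  0.0489]))]
rack [(0.8, array([ 0.5299, -0.1861,  0.0049]))]
sampler [(0.69, array([0.6282, 0.1638, 0.011 ]))]
mouth [(0.9
[... 277 characters left out ...]
: array([  57.76397322,    0.95148044, -175.92658921])}
core [(0.57, array([ 0.54  , -0.2067,  0.0486]))]
nose [(0.89, array([ 0.5387, -0.2043,  0.0483]))]
handle [(0.81, array([ 0.5394, -0.2016,  0.0488])), (0.58, array([0.3617, 0.2356, 0.0049]))]
rack [(0.71, array([ 0.5298, -0.1466,  0.008 ]))]
sampler [(0.9, array([0.6316, 0.2196, 0.0151]))]
mouth [(0.81, array([0.6298, 0.2139, 0.0237])), (0.32, array([ 0.5411, -0.2044,  0.051 ]))]
spring [(0.94, array([0.6303, 0.2164, 0.017 ]))]
{'fovy': 65.70646984690485, 'cx': 273.84708535551897, 'cy': 213.89758964225487, 'position': array([ 0.18984851, -0.59971758,  0.38446791]), 'attitude': array([-1.55153517e+01,  7.19387289e-03,  1.14189067e+02])}
```

View pics/top0.png

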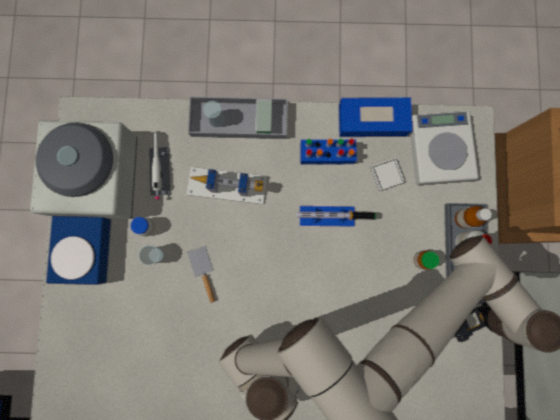

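View pics/side0.png

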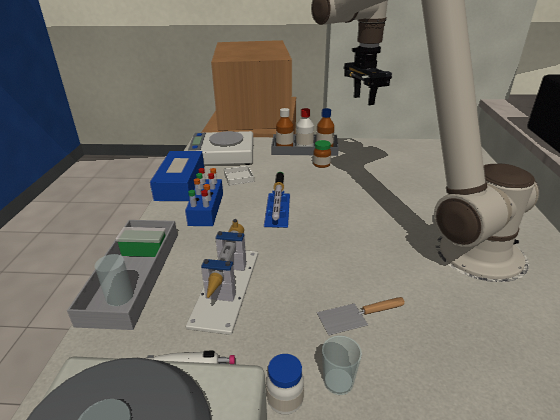

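Top view: the core lies with its nose at about (299,215) and its handle end at (376,215). The tube's mouth is near (265,186) and its point near (193,180), so the push goes roughly along world +y. Now I'll get rough positions and plan the first move.

```bash
cat >> h.py <<'E'
def ray(i,uv,fish=False):
    f=210/np.tan(np.radians(i['fovy'])/2); u=(np.array(uv,float)-[i['cx'],i['cy']]);
    if fish:
        r=np.hypot(*u); t=r/f; s=np.sin(t)/max(r,1e-9); d=np.array([u[0]*s,-u[1]*s,-np.cos(t)])
    else: d=np.array([u[0]/f,-u[1]/f,-1.])
    return att(i['attitude'])@d
def at_z(i,uv,z,fish=False):
    d=ray(i,uv,fish); p=np.array(i['position']); return p+d*(z-p[2])/d[2]
def proj(i,P,fish=True):
    f=210/np.tan(np.radians(i['fovy'])/2); c=att(i['attitude']).T@(np.array(P)-i['position'])
    v=np.array([c[0],-c[1]]); z=-c[2]
    k=f*np.arctan2(np.hypot(*v),z)/np.hypot(*v) if fish else f/z
    return v*k+[i['cx'],i['cy']]
def plan(pos,rpy,n,pose=None):
    """n rows from the present (or given) pose to the target: deltas along the axes before each turn"""
    o=telemetry.get_obs(); p,e=pose or (o['ee_pos'],o['eef_rot'])
    A=R.from_euler('xyz',e,degrees=True); B=R.from_euler('xyz',rpy,degrees=True)
    w=(A.inv()*B).as_rotvec(); dp=(np.array(pos)-p)/n
    print('turn/row',(w/n).round(4),'norm deg',np.degrees(np.linalg.norm(w)/n))
    for k in range(n):
        print((1000*(A*R.from_rotvec(w*k/n)).inv().apply(dp)).round(1))
E
python3 - <<'E'
from h import *
i=camera_info('top')
for n,uv,z in [('nose',(299,215),.04),('tail',(376,215.5),.04),('rackL',(300,215),.006),('rackR',(355,215),.006),('collar',(266,186),.08),('point',(190,180),.08),('b1',(190,167),.012),('b2',(268,178),.012),('b3',(264,203),.012),('b4',(187,196),.012)]:
    print(n,at_z(i,uv,z).round(3))
plan([.535,-.27,.19],[180,0,90],11)
E
```

```text
nose [ 0.535 -0.089  0.04 ]
tail [ 0.539 -0.349  0.04 ]
rackL [ 0.538 -0.094  0.006]
rackR [ 0.543 -0.284  0.006]
collar [0.624 0.024 0.08 ]
point [0.639 0.276 0.08 ]
b1 [0.697 0.294 0.012]
b2 [0.664 0.02  0.012]
b3 [0.576 0.032 0.012]
b4 [0.594 0.299 0.012]
turn/row [0.     0.     0.1812] norm deg 10.38395784851791
[-34.3  14.5  -0.7]
[-31.1  20.4  -0.7]
[-26.9  25.7  -0.7]
[-21.8  30.1  -0.7]
[-16.1  33.6  -0.7]
[-9.7 35.9 -0.7]
[-3.1 37.1 -0.7]
[ 3.6 37.  -0.7]
[10.2 35.8 -0.7]
[16.5 33.3 -0.7]
[22.3 29.8 -0.7]
```

Emit:
{"name": "carry_out", "arguments": {"series": [{"delta_pos": [-34, 15, 0], "angular": [0, 0, 0.181], "claw": 87}, {"delta_pos": [-31, 20, 0], "angular": [0, 0, 0.181], "claw": 87}, {"delta_pos": [-27, 26, 0], "angular": [0, 0, 0.181], "claw": 87}, {"delta_pos": [-22, 30, 0], "angular": [0, 0, 0.181], "claw": 87}, {"delta_pos": [-16, 34, 0], "angular": [0, 0, 0.181], "claw": 87}]}}

```text
time_s: 1.42
ee_pos: [0.3836, -0.4321, 0.1829]
eef_rot: [-180.0, 0.0, 152.0]
ft_force: [0.3, 0.3, -0.4]
opening: 0.0871
gripper_force: 0.0
```

Emit:
{"name": "carry_out", "arguments": {"series": [{"delta_pos": [-10, 36, 0], "angular": [0, 0, 0.181], "claw": 87}, {"delta_pos": [-3, 37, 0], "angular": [0, 0, 0.181], "claw": 87}, {"delta_pos": [4, 37, 0], "angular": [0, 0, 0.181], "claw": 87}, {"delta_pos": [10, 36, 0], "angular": [0, 0, 0.181], "claw": 87}, {"delta_pos": [17, 33, 0], "angular": [0, 0, 0.181], "claw": 87}]}}

```text
time_s: 2.05
ee_pos: [0.5097, -0.295, 0.1829]
eef_rot: [180.0, 0.0, 100.2]
ft_force: [0.4, 0.3, -0.0]
opening: 0.0871
gripper_force: 0.0
```

Emit:
{"name": "carry_out", "arguments": {"series": [{"delta_pos": [22, 30, 0], "angular": [0, 0, 0.181], "claw": 87}, {"delta_pos": [0, 0, 0], "angular": [0, 0, 0], "claw": 87}, {"delta_pos": [0, 0, 0], "angular": [0, 0, 0], "claw": 87}]}}

```text
time_s: 2.42
ee_pos: [0.5341, -0.2689, 0.1827]
eef_rot: [-180.0, -0.0, 90.2]
ft_force: [-0.6, 0.3, -0.2]
opening: 0.0873
gripper_force: 0.0
```

Run:
```python
from h import *
o=telemetry.get_obs(); print(o['time_s'],o['ee_pos'],o['eef_rot'],o['joint_positions'])
i,p=snap('wrist','w1.png'); print(i)
for n in ['core','nose','handle','rack','mouth']: print(n,find('wrist',i,n))
```

```text
2.425 [ 0.53405682 -0.26892379  0.18267741] [-1.79975873e+02 -1.55553590e-03  9.02281964e+01] [-1.12248868e+01  1.94271788e+01 -3.51332822e+00  3.54604887e-03
 -6.70834482e+01 -1.68548298e+02]
{'fovy': 65.70646984690485, 'cx': 273.84708535551897, 'cy': 213.89758964225487, 'position': array([ 0.53350839, -0.19625993,  0.38436773]), 'attitude': array([-15.38005961,  -0.06700928,   0.19257447])}
core [(0.89, array([ 0.5377, -0.2226,  0.0446]))]
nose [(0.83, array([ 0.5384, -0.2266,  0.0493]))]
handle [(0.58, array([ 0.5396, -0.2234,  0.0534]))]
rack [(0.89, array([ 0.5274, -0.1873,  0.0038]))]
mouth [(0.47, array([ 0.4023, -0.4809,  0.009 ]))]
```

View pics/w1.png

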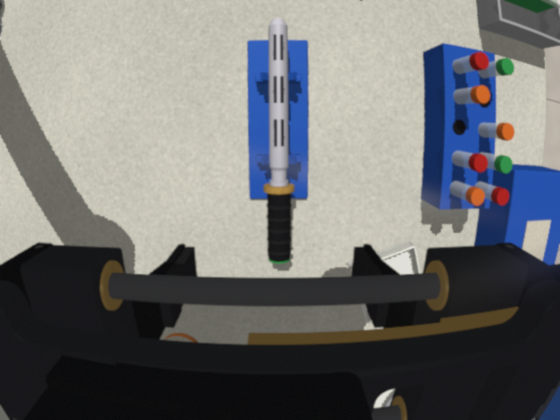

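The wrist view shows the core with its nose at (278,20), flange at (279,188) and tail at (279,258). Joint 6 is close to its limit at yaw 90, so I'll work at yaw -90. First I'll measure the core from this picture.

Run:
```python
from h import *
i=camera_info('wrist'); p=cv2.imread('pics/w1.png').astype(int)
hsv=cv2.cvtColor(p.astype(np.uint8),cv2.COLOR_BGR2HSV)
pts=[]
for r in list(range(50,180,10))+list(range(205,250,10)):
    row=hsv[r,245:315]
    m=(row[:,1]<90)&(row[:,2]>60) if r<180 else row[:,2]<70
    if r<180: m[:12]=0; m[55:]=0
    c=np.flatnonzero(m)+245
    if len(c): pts.append(at_z(i,((c.min()+c.max())/2,r),.04,True)); print(r,c.min(),c.max(),pts[-1].round(4))
pts=np.array(pts); k=np.polyfit(pts[:,1],pts[:,0],1); print('x=%.4f*y+%.4f'%tuple(k),'x at -.189',np.polyval(k,-.189))
print(p[180:196,279].tolist())
print(p[10:30,279].tolist()); print(p[250:268,279].tolist())
for r in (16,18,20,184,188,192,258,262): print(r,at_z(i,(279,r),.04,True).round(4))
print('rack corners',[at_z(i,c,.006,True).round(4) for c in ((249,41),(307,41),(249,198),(307,198))])
```

```text
50 269 287 [ 0.5382 -0.1141  0.04  ]
60 269 287 [ 0.5382 -0.1252  0.04  ]
70 269 287 [ 0.5382 -0.1362  0.04  ]
80 269 287 [ 0.5382 -0.1471  0.04  ]
90 268 287 [ 0.5377 -0.1579  0.04  ]
100 269 288 [ 0.5388 -0.1686  0.04  ]
110 269 288 [ 0.5388 -0.1792  0.04  ]
120 269 287 [ 0.5383 -0.1898  0.04  ]
130 269 288 [ 0.5388 -0.2004  0.04  ]
140 269 288 [ 0.5389 -0.211   0.04  ]
150 269 288 [ 0.5389 -0.2216  0.04  ]
160 269 288 [ 0.5389 -0.2323  0.04  ]
170 270 286 [ 0.5384 -0.2431  0.04  ]
205 268 290 [ 0.5397 -0.2815  0.04  ]
215 268 290 [ 0.5397 -0.2929  0.04  ]
225 268 290 [ 0.5398 -0.3044  0.04  ]
235 269 289 [ 0.5399 -0.3161  0.04  ]
245 269 289 [ 0.5399 -0.3281  0.04  ]
x=-0.0092*y+0.5369 x at -.189 0.5386285168198658
[[191, 186, 188], [188, 183, 185], [188, 183, 186], [192, 186, 189], [193, 187, 190], [185, 181, 187], [151, 163, 176], [101, 143, 172], [76, 141, 177], [73, 143, 181], [73, 142, 180], [72, 139, 177], [69, 135, 172], [63, 124, 158], [47, 91, 116], [30, 47, 59]]
[[177, 191, 194], [180, 194, 197], [181, 194, 197], [178, 192, 194], [175, 189, 191], [176, 190, 192], [179, 1
[... 187 characters left out ...]
99, 201], [205, 199, 201], [205, 199, 201]]
[[27, 25, 25], [27, 26, 26], [30, 29, 28], [32, 31, 32], [33, 32, 33], [30, 30, 29], [26, 24, 24], [24, 23, 23], [27, 25, 25], [26, 25, 25], [29, 34, 26], [44, 78, 33], [68, 126, 50], [82, 129, 73], [93, 111, 97], [95, 103, 104], [98, 104, 106], [99, 106, 108]]
16 [ 0.5393 -0.0749  0.04  ]
18 [ 0.5393 -0.0772  0.04  ]
20 [ 0.5393 -0.0796  0.04  ]
184 [ 0.5396 -0.2583  0.04  ]
188 [ 0.5396 -0.2627  0.04  ]
192 [ 0.5396 -0.2671  0.04  ]
258 [ 0.5401 -0.3442  0.04  ]
262 [ 0.5401 -0.3492  0.04  ]
rack corners [array([ 0.5053, -0.0944,  0.006 ]), array([ 0.5722, -0.094 ,  0.006 ]), array([ 0.5044, -0.2813,  0.006 ]), array([ 0.5738, -0.2812,  0.006 ])]
```

Run:
```python
from h import *
plan([.625,.06,.25],[180,0,105],7)
```

```text
turn/row [ 0.      0.     -0.0371] norm deg 2.128087604233392
[47.  13.1 -9.6]
[46.5 14.8 -9.6]
[45.9 16.6 -9.6]
[45.3 18.3 -9.6]
[44.6 19.9 -9.6]
[43.8 21.6 -9.6]
[43.  23.2 -9.6]
```

Emit:
{"name": "carry_out", "arguments": {"series": [{"delta_pos": [47, 13, -10], "angular": [0, 0, -0.037], "claw": 87}, {"delta_pos": [47, 15, -10], "angular": [0, 0, -0.037], "claw": 87}, {"delta_pos": [46, 17, -10], "angular": [0, 0, -0.037], "claw": 87}, {"delta_pos": [45, 18, -10], "angular": [0, 0, -0.037], "claw": 87}, {"delta_pos": [45, 20, -10], "angular": [0, 0, -0.037], "claw": 87}]}}

```text
time_s: 3.35
ee_pos: [0.6014, -0.047, 0.2334]
eef_rot: [179.9, -1.2, 102.4]
ft_force: [0.6, -1.2, 0.3]
opening: 0.0872
gripper_force: 0.0
```

Emit:
{"name": "carry_out", "arguments": {"series": [{"delta_pos": [44, 22, -10], "angular": [0, 0, -0.037], "claw": 87}, {"delta_pos": [43, 23, -10], "angular": [0, 0, -0.037], "claw": 87}, {"delta_pos": [0, 0, 0], "angular": [0, 0, 0], "claw": 87}, {"delta_pos": [0, 0, 0], "angular": [0, 0, 0], "claw": 87}]}}

```text
time_s: 3.85
ee_pos: [0.6278, 0.03, 0.254]
eef_rot: [179.7, -2.4, 108.2]
ft_force: [0.8, 0.2, -0.2]
opening: 0.0871
gripper_force: 0.0
```

Run:
```python
from h import *
o=telemetry.get_obs(); print(o['time_s'],o['ee_pos'],o['eef_rot'],o['joint_positions'])
i,p=snap('wrist','w2.png'); print(i); np.save('w2.npy',i,allow_pickle=True)
for n in ['sampler','mouth','spring']: print(n,find('wrist',i,n))
```

```text
3.85 [0.62775942 0.03000777 0.25400246] [179.72708953  -2.38364402 108.21842396] [  16.09500306   20.5332288     9.18800284   -2.44130567  -78.48036842
 -177.3982895 ]
{'fovy': 65.70646984690485, 'cx': 273.84708535551897, 'cy': 213.89758964225487, 'position': array([0.60642214, 0.09068517, 0.45853764]), 'attitude': array([-13.02790021,  -0.37040228,  18.17229561])}
sampler [(0.84, array([0.6284, 0.1492, 0.0147]))]
mouth [(0.87, array([0.6332, 0.1529, 0.0168]))]
spring [(0.8, array([0.6337, 0.1542, 0.0148]))]
```

View pics/w2.png

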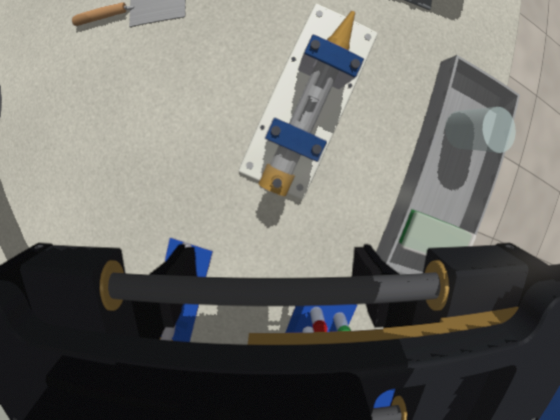

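The wrist view shows the sampler's collar at about (277,181), clamps at (297,137) and (334,55), and point at (352,12). I'll enlarge it to get accurate edges.

Run:
```python
import cv2
p=cv2.imread('pics/w2.png')[60:210,230:390]
cv2.imwrite('pics/w2c.png',cv2.resize(p,None,fx=4,fy=4,interpolation=cv2.INTER_CUBIC)[:600])
```

```text
(no output)
```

View pics/w2c.png

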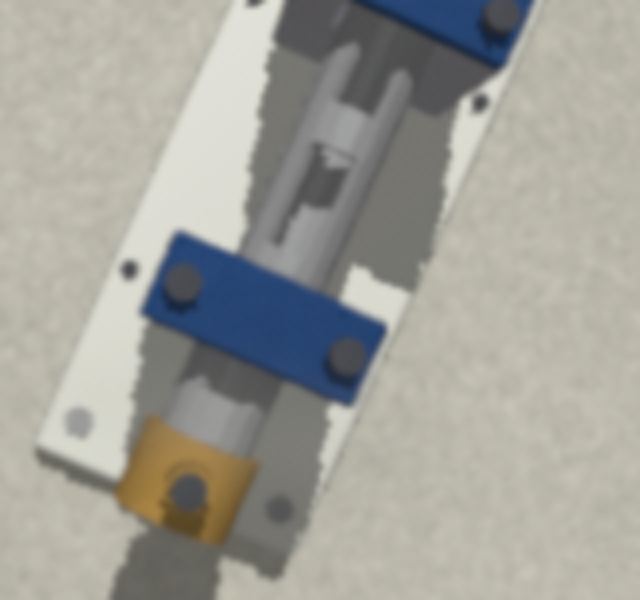

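Run:
```python
from h import *
i=np.load('w2.npy',allow_pickle=True).item(); p=cv2.imread('pics/w2.png'); hsv=cv2.cvtColor(p,cv2.COLOR_BGR2HSV)
f=lambda uv,z: at_z(i,uv,z,True)
m=((hsv[...,0]>100)&(hsv[...,0]<125)&(hsv[...,1]>140)).astype(np.uint8); m[215:]=0; m[:,:240]=0; m[:,395:]=0
m=cv2.morphologyEx(m,cv2.MORPH_CLOSE,np.ones((7,7)))
n,l,s,c=cv2.connectedComponentsWithStats(m)
bars=[]
for k in range(1,n):
    if s[k,4]<200: continue
    r=cv2.minAreaRect(np.argwhere(l==k)[:,::-1].astype(np.float32)); 
    w=np.array([f(q,.107) for q in cv2.boxPoints(r)]); bars.append(f(r[0],.107)); print('bar',r,bars[-1].round(4)); print(w.round(4).tolist())
b=sorted(bars,key=lambda q:q[1]); d=b[1]-b[0]; print('yaw bars',np.degrees(np.arctan2(d[1],d[0])))
C=lambda u,v:(u/4+230,v/4+60)
cb=np.array([f(C(153,418),.08),f(C(258,465),.08),f(C(118,495),.08),f(C(217,545),.08)]); print('collar',cb.round(4).tolist())
print('collar mid back/front',cb[:2].mean(0),cb[2:].mean(0))
sp=f(C(188,492),.117); print('spring',sp)
bd=np.array([f(q,.012) for q in ((317,4),(377,31),(305,201),(240,173))]); print('board',bd.round(4).tolist(),bd.mean(0).round(4))
e=(bd[0]+bd[1]-bd[2]-bd[3]); print('board yaw',np.degrees(np.arctan2(e[1],e[0])))
for q in b+[sp]: print('x at bar/spring extrapolated', q[:2])
```

```text
bar ((333.64642333984375, 55.311256408691406), (54.89435577392578, 20.022258758544922), 25.70995330810547) [0.6406 0.2027 0.107 ]
[[0.6097, 0.1944, 0.107], [0.6122, 0.2182, 0.107], [0.6722, 0.2121, 0.107], [0.6691, 0.1881, 0.107]]
bar ((295.4725646972656, 139.26026916503906), (56.0289192199707, 21.60051155090332), 24.443954467773438) [0.6304 0.0995 0.107 ]
[[0.5993, 0.0911, 0.107], [0.6017, 0.1143, 0.107], [0.6618, 0.1083, 0.107], [0.6595, 0.0848, 0.107]]
yaw bars 84.35625593661902
collar [[0.6115, 0.0622, 0.08], [0.6449, 0.0587, 0.08], [0.6087, 0.0375, 0.08], [0.6411, 0.0324, 0.08]]
collar mid back/front [0.62821388 0.06047441 0.08      ] [0.62490509 0.03494323 0.08      ]
spring [0.62587275 0.04920566 0.117     ]
board [[0.6045, 0.301, 0.012], [0.6979, 0.2945, 0.012], [0.6771, 0.0246, 0.012], [0.5789, 0.034, 0.012]] [0.6396 0.1635 0.012 ]
board yaw 85.06278087817704
x at bar/spring extrapolated [0.63036912 0.09946116]
x at bar/spring extrapolated [0.6405676  0.20266192]
x at bar/spring extrapolated [0.62587275 0.04920566]
```

Emit:
{"name": "carry_out", "arguments": {"series": [{"delta_pos": [0, 0, 0], "angular": [0, 0, -0.182], "claw": 87}, {"delta_pos": [0, 0, 0], "angular": [0, 0, -0.182], "claw": 87}, {"delta_pos": [0, 0, 0], "angular": [0, 0, -0.182], "claw": 87}, {"delta_pos": [0, 0, 0], "angular": [0, 0, -0.182], "claw": 87}, {"delta_pos": [0, 0, 0], "angular": [0, 0, -0.182], "claw": 87}]}}

```text
time_s: 4.68
ee_pos: [0.6279, 0.0297, 0.2543]
eef_rot: [177.9, -1.2, 160.7]
ft_force: [0.4, 0.2, -0.0]
opening: 0.0869
gripper_force: 0.0
```

Emit:
{"name": "carry_out", "arguments": {"series": [{"delta_pos": [0, 0, 0], "angular": [0, 0, -0.182], "claw": 87}, {"delta_pos": [0, 0, 0], "angular": [0, 0, -0.182], "claw": 87}, {"delta_pos": [0, 0, 0], "angular": [0, 0, -0.182], "claw": 87}, {"delta_pos": [0, 0, 0], "angular": [0, 0, -0.182], "claw": 87}, {"delta_pos": [0, 0, 0], "angular": [0, 0, -0.182], "claw": 87}]}}

```text
time_s: 5.3
ee_pos: [0.6279, 0.0297, 0.2543]
eef_rot: [177.8, 0.9, -147.2]
ft_force: [0.3, -1.4, 0.6]
opening: 0.0867
gripper_force: 0.0
```

Emit:
{"name": "carry_out", "arguments": {"series": [{"delta_pos": [0, 0, 0], "angular": [0, 0, -0.182], "claw": 87}, {"delta_pos": [0, 0, 0], "angular": [0, 0, -0.182], "claw": 87}, {"delta_pos": [0, 0, 0], "angular": [0, 0, -0.182], "claw": 87}, {"delta_pos": [-30, 0, 10], "angular": [0, 0, -0.182], "claw": 87}, {"delta_pos": [-50, 0, 20], "angular": [0, 0, -0.182], "claw": 87}]}}

```text
time_s: 5.92
ee_pos: [0.6557, 0.1054, 0.2285]
eef_rot: [179.5, 2.4, -95.2]
ft_force: [0.5, 0.1, -0.1]
opening: 0.0869
gripper_force: 0.0
```

Emit:
{"name": "carry_out", "arguments": {"series": [{"delta_pos": [0, 0, 0], "angular": [0, 0, 0], "claw": 87}, {"delta_pos": [0, 0, 0], "angular": [0, 0, 0], "claw": 87}]}}

```text
time_s: 6.18
ee_pos: [0.6547, 0.106, 0.2273]
eef_rot: [179.3, 2.3, -95.4]
ft_force: [0.5, -0.4, -0.7]
opening: 0.087
gripper_force: 0.0
```

Run:
```python
from h import *
o=telemetry.get_obs(); print(o['time_s'],o['ee_pos'],o['eef_rot'],o['joint_positions'])
i,p=snap('wrist','w3.png'); print(i); np.save('w3.npy',i,allow_pickle=True)
u,v=proj(i,[.625,.04,.09]); print(u,v)
u=int(u);v=int(v); q=p[max(v-75,0):v+75,u-80:u+80,::-1]; print('offset',u-80,max(v-75,0))
cv2.imwrite('pics/w3c.png',cv2.resize(q,None,fx=4,fy=4,interpolation=cv2.INTER_CUBIC))
```

```text
6.175 [0.65469942 0.10598149 0.22732635] [179.33165992   2.27352949 -95.42316148] [ 21.87710318  24.55736774  11.59551246  -2.39194438 -76.60049868
 -26.74150639]
{'fovy': 65.70646984690485, 'cx': 273.84708535551897, 'cy': 213.89758964225487, 'position': array([0.64907662, 0.02554525, 0.42595928]), 'attitude': array([-17.73593893,  -0.57892603, 174.56786908])}
295.29225820130824 125.07029055906354
offset 215 50
```

View pics/w3c.png

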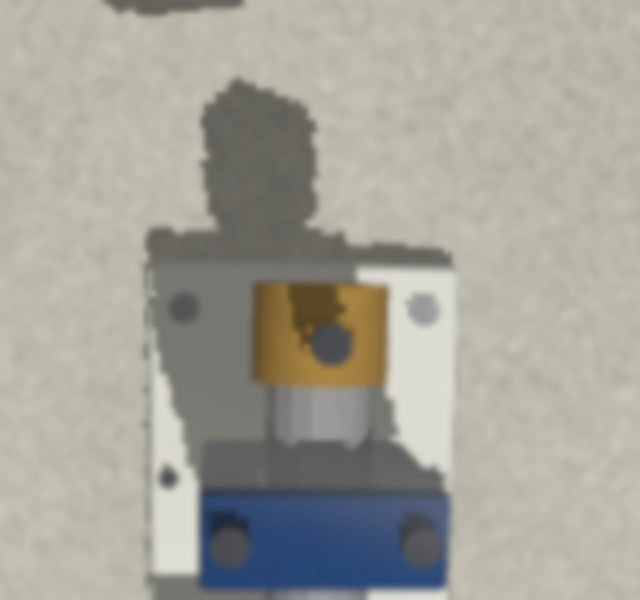

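Here the collar runs from (253,284) to (388,385) in crop pixels, and the clamp bar spans columns 200-448. Converting both, and planning the move to the core with the tilt levelled.

Run:
```python
from h import *
i=np.load('w3.npy',allow_pickle=True).item(); C=lambda u,v:(u/4+215,v/4+50)
f=lambda u,v,z: at_z(i,C(u,v),z,True).round(4)
print('collar front',f(320.5,286,.08),'back',f(320,386,.08), 'edges',f(253,300,.08),f(388,300,.08))
print('front edge if top of collar z=.098',f(320,284,.098))
print('spring',f(332,343,.117)); print('bar',f(324,539,.107),f(200,490,.107),f(448,490,.107))
plan([.5386,-.188,.13],[180,0,-89.5],8)
```

```text
collar front [0.6241 0.0366 0.08  ] back [0.6265 0.0633 0.08  ] edges [0.6422 0.0388 0.08  ] [0.6066 0.0417 0.08  ]
front edge if top of collar z=.098 [0.6255 0.0355 0.098 ]
spring [0.6252 0.0492 0.117 ]
bar [0.6304 0.0989 0.107 ] [0.6602 0.0835 0.107 ] [0.5982 0.0892 0.107 ]
turn/row [ 0.0011  0.0051 -0.0129] norm deg 0.7994154312205471
[38.4 10.9 10.8]
[38.2 11.4 11. ]
[38.  11.9 11.2]
[37.8 12.4 11.4]
[37.5 12.9 11.5]
[37.3 13.4 11.7]
[37.1 13.9 11.9]
[36.8 14.4 12.1]
```

Emit:
{"name": "carry_out", "arguments": {"series": [{"delta_pos": [38, 11, 11], "angular": [0.001, 0.005, -0.013], "claw": 87}, {"delta_pos": [38, 11, 11], "angular": [0.001, 0.005, -0.013], "claw": 87}, {"delta_pos": [38, 12, 11], "angular": [0.001, 0.005, -0.013], "claw": 87}, {"delta_pos": [38, 12, 11], "angular": [0.001, 0.005, -0.013], "claw": 87}, {"delta_pos": [38, 13, 12], "angular": [0.001, 0.005, -0.013], "claw": 70}]}}

```text
time_s: 6.85
ee_pos: [0.5822, -0.0795, 0.1669]
eef_rot: [179.9, 0.9, -91.7]
ft_force: [0.7, -0.9, 0.9]
opening: 0.0827
gripper_force: 0.0
```

Emit:
{"name": "carry_out", "arguments": {"series": [{"delta_pos": [37, 13, 12], "angular": [0.001, 0.005, -0.013], "claw": 60}, {"delta_pos": [37, 14, 12], "angular": [0.001, 0.005, -0.013], "claw": 50}, {"delta_pos": [37, 14, 12], "angular": [0.001, 0.005, -0.013], "claw": 50}, {"delta_pos": [0, 0, 0], "angular": [0, 0, 0], "claw": 50}, {"delta_pos": [0, 0, 0], "angular": [0, 0, 0], "claw": 50}]}}

```text
time_s: 7.48
ee_pos: [0.5403, -0.1878, 0.13]
eef_rot: [-180.0, 0.0, -89.5]
ft_force: [-0.3, 0.6, 0.1]
opening: 0.0507
gripper_force: 0.0
```

Run:
```python
from h import *
o=telemetry.get_obs(); print(o['time_s'],o['ee_pos'],o['eef_rot'],o['joint_positions'],o['ft_force'])
plan([.5386,-.188,.021],[180,0,-89.5],3)
```

```text
7.475 [ 0.54034939 -0.18775323  0.13002031] [-1.79951441e+02  3.45651410e-02 -8.94692835e+01] [-2.96273167e+00  1.93823308e+01 -1.15946315e+01 -4.37125921e-02
 -5.89766821e+01  3.51594731e+00] [-0.27923828  0.56177624  0.1393109 ]
turn/row [-0.0003  0.0002  0.0002] norm deg 0.02234917824029762
[ 0.1  0.6 36.3]
[ 0.1  0.6 36.3]
[ 0.1  0.6 36.3]
```

Emit:
{"name": "carry_out", "arguments": {"series": [{"delta_pos": [0, 2, 40], "angular": [0, 0, 0], "claw": 50}, {"delta_pos": [0, 0, 40], "angular": [0, 0, 0], "claw": 50}, {"delta_pos": [0, 0, 29], "angular": [0, 0, 0], "claw": 50}, {"delta_pos": [0, 0, 0], "angular": [0, 0, 0], "claw": 40}, {"delta_pos": [0, 0, 0], "angular": [0, 0, 0], "claw": 24}]}}

```text
time_s: 8.1
ee_pos: [0.5396, -0.1868, 0.0215]
eef_rot: [-179.9, 0.0, -89.3]
ft_force: [-0.3, -0.0, -0.5]
opening: 0.037
gripper_force: 0.0
```

Emit:
{"name": "carry_out", "arguments": {"series": [{"delta_pos": [0, 0, 0], "angular": [0, 0, 0], "claw": 10}, {"delta_pos": [0, 0, 0], "angular": [0, 0, 0], "claw": 10}, {"delta_pos": [0, 0, 0], "angular": [0, 0, 0], "claw": 10}, {"delta_pos": [0, 0, 0], "angular": [0, 0, 0], "claw": 10}], "squeeze": 20}}

```text
time_s: 8.6
ee_pos: [0.5379, -0.187, 0.0201]
eef_rot: [179.9, 0.1, -89.4]
ft_force: [-0.8, -0.4, 0.6]
opening: 0.0107
gripper_force: 0.0
```

Run:
```python
from h import *
o=telemetry.get_obs(); print(o['opening'],o['gripper_force'],o['ee_pos'],o['ft_force'])
i,p=snap('wrist')
i2,p2=snap('side'); q=cv2.resize(p2[150:250,220:340],None,fx=4,fy=4,interpolation=cv2.INTER_CUBIC)
im=np.hstack([cv2.resize(p[60:],(480,360)),cv2.resize(q,(320,267))[:267].copy() if 0 else np.vstack([cv2.resize(q,(320,267)),np.zeros((93,320,3),np.uint8)])])
cv2.imwrite('pics/w4.png',im[:,:,::-1])
```

```text
0.01068092596591626 0.0 [ 0.53788411 -0.18703934  0.02011803] [-0.77690759 -0.43541445  0.58237031]
```

View pics/w4.png

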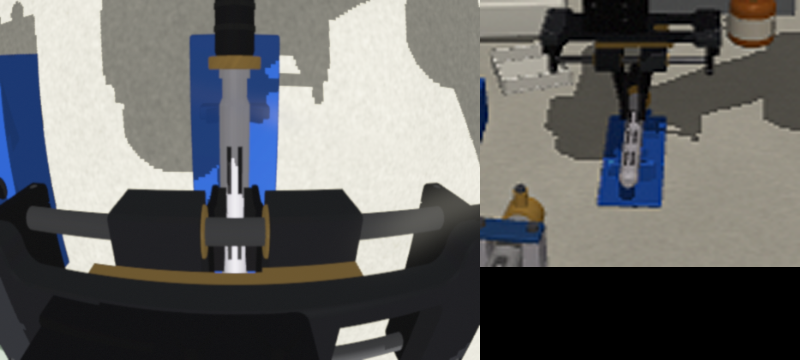

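The core sits between the fingers, but no grip force shows. I'll close further and feel.

Emit:
{"name": "carry_out", "arguments": {"series": [{"delta_pos": [0, 0, 0], "angular": [0, 0, 0], "claw": 0}, {"delta_pos": [0, 0, 0], "angular": [0, 0, 0], "claw": 0}, {"delta_pos": [0, 0, 0], "angular": [0, 0, 0], "claw": 0}], "squeeze": 20}}

```text
time_s: 9.07
ee_pos: [0.5378, -0.187, 0.0199]
eef_rot: [179.9, 0.1, -89.4]
ft_force: [-0.0, 0.4, 0.1]
opening: 0.0005
gripper_force: 0.0
```

Run:
```python
from h import *
i=camera_info('side')
for n,P in [('tcp',[.538,-.187,.02]),('grasp',[.538,-.187,.039]),('nose',[.5376,-.0775,.04]),('flange',[.539,-.2575,.04]),('rackfront',[.538,-.094,.006]),('rackback',[.538,-.281,.006])]:
    u=proj(i,P,False); print(n,u.round(1),(2.667*(u-[220,150])+[480,0]).round())
w=camera_info('wrist')
for n,P in [('tcp',[.538,-.187,.02]),('grasp',[.538,-.187,.039]),('flange',[.539,-.2575,.04])]:
    u=proj(w,P); print(n,u.round(1),(u-[0,60])*[480/560,1])
i,p=snap('side'); q=cv2.resize(p[130:240,220:340],None,fx=3.6,fy=5,interpolation=cv2.INTER_CUBIC)
i2,p2=snap('wrist','w5.png'); q2=cv2.resize(p2[100:300,200:340],(385,550),interpolation=cv2.INTER_CUBIC)
cv2.imwrite('pics/w5c.png',np.hstack([cv2.resize(q,(400,550)),q2])[:,:,::-1])
```

```text
tcp [278.1 204.2] [635. 144.]
grasp [278.  198.8] [635. 130.]
nose [275.6 218.4] [628. 182.]
flange [279.1 187.2] [638.  99.]
rackfront [276.1 225.1] [630. 200.]
rackback [280.  192.9] [640. 114.]
tcp [273.6 238.7] [234.50712842 178.6565887 ]
grasp [273.6 249.3] [234.48129433 189.34758695]
flange [273. 130.] [234.01853193  70.02118363]
```

View pics/w5c.png

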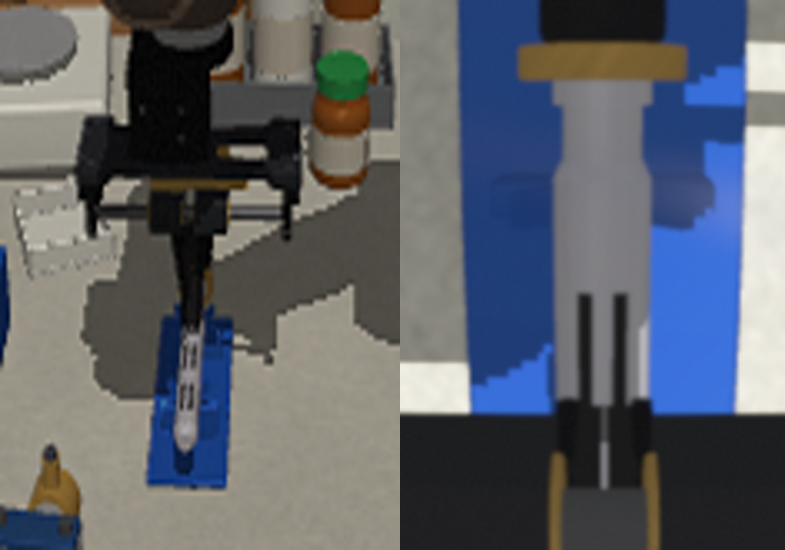

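The fingers closed above the core. Both cameras put the real fingertips about 40 mm higher than the reported TCP. I'll open and go down in small steps, watching the force.

Emit:
{"name": "carry_out", "arguments": {"series": [{"delta_pos": [0, 0, 0], "angular": [0, 0, 0], "claw": 50}, {"delta_pos": [0, 0, 0], "angular": [0, 0, 0], "claw": 50}, {"delta_pos": [0, 0, 0], "angular": [0, 0, 0], "claw": 50}, {"delta_pos": [0, 0, 5], "angular": [0, 0, 0], "claw": 50}, {"delta_pos": [0, 0, 5], "angular": [0, 0, 0], "claw": 50}]}}

```text
time_s: 9.8
ee_pos: [0.5377, -0.187, 0.0095]
eef_rot: [179.9, 0.1, -89.4]
ft_force: [-0.4, 0.1, -0.3]
opening: 0.0424
gripper_force: 0.0
```

Emit:
{"name": "carry_out", "arguments": {"series": [{"delta_pos": [0, 0, 2], "angular": [0, 0, 0], "claw": 50}, {"delta_pos": [0, 0, 2], "angular": [0, 0, 0], "claw": 50}, {"delta_pos": [0, 0, 2], "angular": [0, 0, 0], "claw": 50}, {"delta_pos": [0, 0, 1], "angular": [0, 0, 0], "claw": 50}]}}

```text
time_s: 10.3
ee_pos: [0.5378, -0.187, 0.0028]
eef_rot: [179.9, 0.1, -89.4]
ft_force: [-0.2, 0.4, -0.0]
opening: 0.0498
gripper_force: 0.0
```

There's no contact with the reported TCP below the rack base's top, so the offset is real. Continuing down.

Emit:
{"name": "carry_out", "arguments": {"series": [{"delta_pos": [0, 0, 4], "angular": [0, 0, 0], "claw": 50}, {"delta_pos": [0, 0, 4], "angular": [0, 0, 0], "claw": 50}, {"delta_pos": [0, 0, 3], "angular": [0, 0, 0], "claw": 50}, {"delta_pos": [0, 0, 0], "angular": [0, 0, 0], "claw": 50}]}}

```text
time_s: 10.8
ee_pos: [0.5376, -0.187, -0.0085]
eef_rot: [179.9, 0.1, -89.4]
ft_force: [-0.1, -0.1, 0.3]
opening: 0.0501
gripper_force: 0.0
```

Run:
```python
from h import *
o=telemetry.get_obs(); print(o['ee_pos'],o['ft_force'],o['opening'])
i,p=snap('side'); q=cv2.resize(p[140:240,230:330],(400,400),interpolation=cv2.INTER_CUBIC)
i2,p2=snap('wrist','w6.png'); q2=cv2.resize(p2[150:320,190:360],(400,400),interpolation=cv2.INTER_CUBIC)
cv2.imwrite('pics/w6c.png',np.hstack([q,q2])[:,:,::-1])
for z in (.01,.02,.03,.04): print(z,[proj(i2,[.538+s*.025,-.1965,z]).round(1).tolist() for s in (-1,1)], proj(i,[.538,-.187,z],False))
```

```text
[ 0.53756028 -0.18696464 -0.00846264] [-0.14457361 -0.09338241  0.26950665] 0.05006781731573328
0.01 [[315.3, 234.3], [231.9, 233.4]] [278.11856252 206.95410713]
0.02 [[317.4, 240.0], [229.7, 239.1]] [278.07874613 204.15207008]
0.03 [[319.7, 246.3], [227.4, 245.4]] [278.03858314 201.32564086]
0.04 [[322.3, 253.3], [224.8, 252.4]] [277.99806899 198.47449957]
```

View pics/w6c.png

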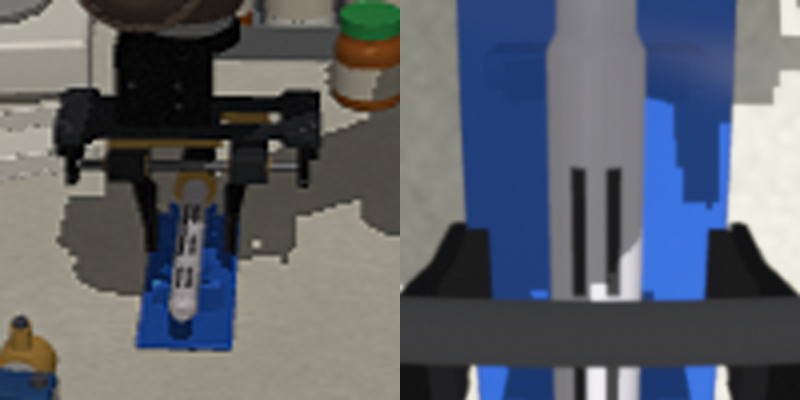

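The wrist crop shows the fingertips at pixels (227,247) and (322,247), which means about 32 mm high, with the core centred between them. I'll go 10 mm lower and close.

Emit:
{"name": "carry_out", "arguments": {"series": [{"delta_pos": [0, 0, 4], "angular": [0, 0, 0], "claw": 50}, {"delta_pos": [0, 0, 4], "angular": [0, 0, 0], "claw": 50}, {"delta_pos": [0, 0, 2], "angular": [0, 0, 0], "claw": 40}, {"delta_pos": [0, 0, 0], "angular": [0, 0, 0], "claw": 30}, {"delta_pos": [0, 0, 0], "angular": [0, 0, 0], "claw": 10}], "squeeze": 20}}

```text
time_s: 11.52
ee_pos: [0.5379, -0.187, -0.018]
eef_rot: [179.9, 0.1, -89.4]
ft_force: [-0.1, 0.0, -0.3]
opening: 0.0275
gripper_force: 0.0
```

Emit:
{"name": "carry_out", "arguments": {"series": [{"delta_pos": [0, 0, 0], "angular": [0, 0, 0], "claw": 10}, {"delta_pos": [0, 0, 0], "angular": [0, 0, 0], "claw": 10}, {"delta_pos": [0, 0, 0], "angular": [0, 0, 0], "claw": 10}]}}

```text
time_s: 11.9
ee_pos: [0.5383, -0.187, -0.0179]
eef_rot: [180.0, 0.1, -89.4]
ft_force: [1.2, 0.3, -0.4]
opening: 0.0191
gripper_force: 20.0
```

Gripped: 19.1 mm opening, 20 N. At the grasp the core's axis is 58 mm above the reported TCP, so the bore height needs a TCP z of 22 mm. I'll lift now.

Emit:
{"name": "carry_out", "arguments": {"series": [{"delta_pos": [0, 0, -5], "angular": [0, 0, 0], "claw": 10}, {"delta_pos": [0, 0, -15], "angular": [0, 0, 0], "claw": 10}, {"delta_pos": [0, 0, -20], "angular": [0, 0, 0], "claw": 10}, {"delta_pos": [0, 0, 0], "angular": [0, 0, 0], "claw": 10}]}}

```text
time_s: 12.4
ee_pos: [0.5394, -0.1872, 0.0241]
eef_rot: [-179.8, 0.0, -89.4]
ft_force: [-0.1, -0.6, -1.9]
opening: 0.0193
gripper_force: 20.0
```

Run:
```python
from h import *
o=telemetry.get_obs(); print({k:np.round(o[k],3) for k in ('ee_pos','eef_rot','ft_force','wrist_torque','gripper_force','opening')})
plan([.6114,-.0982,.022],[180,0,-95.5],5)
```

```text
{'ee_pos': array([ 0.539, -0.187,  0.024]), 'eef_rot': array([-1.79817e+02,  2.70000e-02, -8.93670e+01]), 'ft_force': array([-0.107, -0.599, -1.945]), 'wrist_torque': array([0.011, 0.122, 0.018]), 'gripper_force': np.float64(20.0), 'opening': np.float64(0.019)}
turn/row [-0.0006  0.0001  0.0214] norm deg 1.2270998790326544
[-17.6 -14.6   0.5]
[-17.9 -14.2   0.5]
[-18.2 -13.8   0.5]
[-18.5 -13.4   0.4]
[-18.8 -13.    0.4]
```

Emit:
{"name": "carry_out", "arguments": {"series": [{"delta_pos": [-18, -14, 0], "angular": [0, 0, 0.021], "claw": 10}, {"delta_pos": [-18, -14, 0], "angular": [0, 0, 0.021], "claw": 10}, {"delta_pos": [-18, -14, 1], "angular": [0, 0, 0.021], "claw": 10}, {"delta_pos": [-18, -13, 1], "angular": [0, 0, 0.022], "claw": 10}, {"delta_pos": [-19, -13, 0], "angular": [0, 0, 0.022], "claw": 10}]}}

```text
time_s: 13.02
ee_pos: [0.6081, -0.0975, 0.019]
eef_rot: [179.8, 0.0, -95.6]
ft_force: [0.6, 1.1, -1.8]
opening: 0.0196
gripper_force: 20.0
```

Emit:
{"name": "carry_out", "arguments": {"series": [{"delta_pos": [0, 0, 0], "angular": [0, 0, 0], "claw": 10}, {"delta_pos": [0, 0, 0], "angular": [0, 0, 0], "claw": 10}]}}

```text
time_s: 13.28
ee_pos: [0.6076, -0.0983, 0.0192]
eef_rot: [179.8, 0.0, -95.5]
ft_force: [0.0, 0.4, -2.7]
opening: 0.0197
gripper_force: 20.0
```

```bash
cat >> h.py <<'E'
M=np.array([.6243,.0357]); U=np.array([np.cos(np.radians(84.5)),np.sin(np.radians(84.5))]); N=np.array([U[1],-U[0]])
def rel(off=.1095,zc=.058):
    o=telemetry.get_obs(); q=o['ee_pos'][:2]-M
    f=o['ft_force']; print('t %.2f'%o['time_s'],'nose depth %.1f lateral(+x) %.1f z err %.1f mm'%tuple(1000*np.array([q@U+off,q@N,o['ee_pos'][2]+zc-.08])),'rot',o['eef_rot'].round(2),
     'F ax %.1f lat %.1f z %.1f'%(f[:2]@U,f[:2]@N,f[2]),'T',np.round(o['wrist_torque'],2),'grip',round(float(o['gripper_force']),1),round(float(o['opening'])*1000,1))
E
python3 - <<'E'
from h import *
rel()
i,p=snap('side'); cv2.imwrite('pics/s7.png',cv2.resize(p[150:280,190:310],(720,600)if 0 else (554,600),interpolation=cv2.INTER_CUBIC)[:,:,::-1])
for n,P in [('mouth',[*M,.08]),('nose',[*(M-.025*U),.08])]: u=proj(i,P,False); print(n,u.round(1),((u-[190,150])*4.615).round())
E
```

```text
t 13.28 nose depth -25.5 lateral(+x) -3.8 z err -2.8 mm rot [ 1.7981e+02  4.0000e-02 -9.5520e+01] F ax 0.4 lat -0.0 z -2.7 T [0.02 0.06 0.02] grip 20.0 19.7
mouth [237.8 228.8] [221. 364.]
nose [240.2 223.3] [232. 338.]
```

View pics/s7.png

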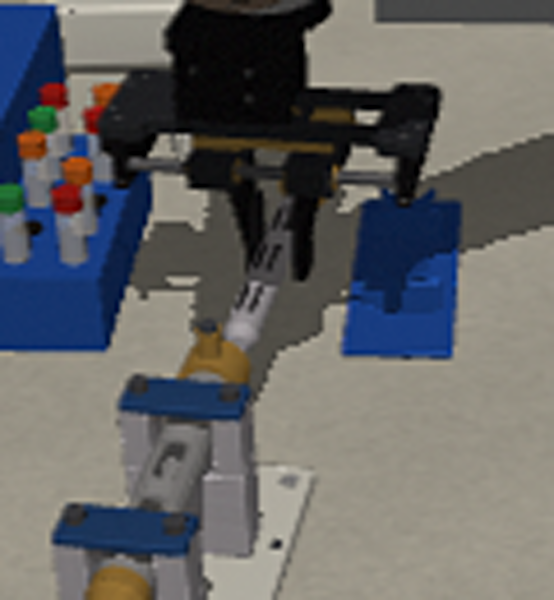

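The picture shows the nose at (238,335), just short of the collar and slightly right of the bore line, which matches the measured 3.8 mm lateral and 2.8 mm low errors. Correcting both.

Emit:
{"name": "carry_out", "arguments": {"series": [{"delta_pos": [0, -3.8, -2.8], "angular": [0, 0, 0], "claw": 10}, {"delta_pos": [-10, 0, 0], "angular": [0, 0, 0], "claw": 10}, {"delta_pos": [-5, 0, 0], "angular": [0, 0, 0], "claw": 10}, {"delta_pos": [0, 0, 0], "angular": [0, 0, 0], "claw": 10}]}}

```text
time_s: 13.82
ee_pos: [0.6139, -0.083, 0.0227]
eef_rot: [179.9, 0.1, -95.5]
ft_force: [-0.8, -0.5, -2.9]
opening: 0.0192
gripper_force: 20.0
```

```bash
python3 -c "
from h import *
rel()"
```

```text
t 13.82 nose depth -9.6 lateral(+x) 1.0 z err 0.7 mm rot [ 1.7991e+02  5.0000e-02 -9.5460e+01] F ax -0.5 lat -0.7 z -2.9 T [-0.06  0.14  0.05] grip 20.0 19.2
```

Emit:
{"name": "carry_out", "arguments": {"series": [{"delta_pos": [-4, 0.8, 0.6], "angular": [0, 0, 0], "claw": 10}, {"delta_pos": [-4, 0, 0], "angular": [0, 0, 0], "claw": 10}, {"delta_pos": [-4, 0, 0], "angular": [0, 0, 0], "claw": 10}, {"delta_pos": [-3, 0, 0], "angular": [0, 0, 0], "claw": 10}, {"delta_pos": [0, 0, 0], "angular": [0, 0, 0], "claw": 10}]}}

```text
time_s: 14.45
ee_pos: [0.6146, -0.0683, 0.0221]
eef_rot: [179.9, 0.0, -95.5]
ft_force: [0.4, -0.4, -1.9]
opening: 0.0195
gripper_force: 20.0
```

```bash
python3 -c "
from h import *
rel()"
```

```text
t 14.45 nose depth 5.0 lateral(+x) 0.3 z err 0.1 mm rot [ 1.7992e+02  5.0000e-02 -9.5490e+01] F ax -0.3 lat 0.4 z -1.9 T [0.05 0.08 0.02] grip 20.0 19.5
```

Emit:
{"name": "carry_out", "arguments": {"series": [{"delta_pos": [-3, 0, 0], "angular": [0, 0, 0], "claw": 10}, {"delta_pos": [-3, 0, 0], "angular": [0, 0, 0], "claw": 10}, {"delta_pos": [-3, 0, 0], "angular": [0, 0, 0], "claw": 10}, {"delta_pos": [-2, 0, 0], "angular": [0, 0, 0], "claw": 10}]}}

```text
time_s: 14.95
ee_pos: [0.6157, -0.0574, 0.0221]
eef_rot: [179.9, 0.0, -95.5]
ft_force: [-0.2, -0.7, -2.0]
opening: 0.019
gripper_force: 20.0
```

```bash
python3 -c "
from h import *
rel()"
```

```text
t 14.95 nose depth 16.0 lateral(+x) 0.3 z err 0.1 mm rot [ 1.7992e+02  5.0000e-02 -9.5500e+01] F ax -0.7 lat -0.2 z -2.0 T [-0.07  0.08 -0.03] grip 20.0 19.0
```

Emit:
{"name": "carry_out", "arguments": {"series": [{"delta_pos": [-2, 0, 0], "angular": [0, 0, 0], "claw": 10}, {"delta_pos": [-2, 0, 0], "angular": [0, 0, 0], "claw": 10}, {"delta_pos": [-2, 0, 0], "angular": [0, 0, 0], "claw": 10}, {"delta_pos": [-2, 0, 0], "angular": [0, 0, 0], "claw": 10}]}}

```text
time_s: 15.45
ee_pos: [0.6161, -0.0499, 0.022]
eef_rot: [179.9, 0.0, -95.5]
ft_force: [-0.7, -3.1, -2.7]
opening: 0.0191
gripper_force: 20.0
```

```bash
python3 -c "
from h import *
rel()"
```

```text
t 15.45 nose depth 23.5 lateral(+x) 0.0 z err 0.0 mm rot [ 1.7989e+02  4.0000e-02 -9.5530e+01] F ax -3.1 lat -0.4 z -2.7 T [-0.83  0.28  0.05] grip 20.0 19.1
```

It's in the bore with about 3 N drag and negligible side force. Continuing.

Emit:
{"name": "carry_out", "arguments": {"series": [{"delta_pos": [-2.5, 0, 0], "angular": [0, 0, 0], "claw": 10}, {"delta_pos": [-2.5, 0, 0], "angular": [0, 0, 0], "claw": 10}, {"delta_pos": [-2.5, 0, 0], "angular": [0, 0, 0], "claw": 10}, {"delta_pos": [-2.5, 0, 0], "angular": [0, 0, 0], "claw": 10}]}}

```text
time_s: 15.95
ee_pos: [0.6173, -0.0395, 0.0221]
eef_rot: [179.9, 0.0, -95.5]
ft_force: [-0.5, -2.7, -3.1]
opening: 0.0189
gripper_force: 20.0
```

```bash
python3 -c "
from h import *
rel()"
```

```text
t 15.95 nose depth 34.0 lateral(+x) 0.2 z err 0.1 mm rot [ 1.7991e+02  5.0000e-02 -9.5510e+01] F ax -2.7 lat -0.2 z -3.1 T [-0.86  0.33  0.03] grip 20.0 18.9
```

Emit:
{"name": "carry_out", "arguments": {"series": [{"delta_pos": [-3, 0, 0], "angular": [0, 0, 0], "claw": 10}, {"delta_pos": [-3, 0, 0], "angular": [0, 0, 0], "claw": 10}, {"delta_pos": [-3, 0, 0], "angular": [0, 0, 0], "claw": 10}, {"delta_pos": [-3, 0, 0], "angular": [0, 0, 0], "claw": 10}, {"delta_pos": [-3, 0, 0], "angular": [0, 0, 0], "claw": 10}]}}

```text
time_s: 16.58
ee_pos: [0.6188, -0.0245, 0.0221]
eef_rot: [179.9, 0.1, -95.5]
ft_force: [0.2, -1.6, -3.7]
opening: 0.0193
gripper_force: 20.0
```

```bash
python3 -c "
from h import *
rel()"
```

```text
t 16.57 nose depth 49.0 lateral(+x) 0.3 z err 0.1 mm rot [ 1.7992e+02  5.0000e-02 -9.5520e+01] F ax -1.5 lat 0.4 z -3.7 T [-0.73  0.27  0.07] grip 20.0 19.3
```

Emit:
{"name": "carry_out", "arguments": {"series": [{"delta_pos": [-4, 0, 0], "angular": [0, 0, 0], "claw": 10}, {"delta_pos": [-4, 0, 0], "angular": [0, 0, 0], "claw": 10}, {"delta_pos": [-4, 0, 0], "angular": [0, 0, 0], "claw": 10}, {"delta_pos": [-4, 0, 0], "angular": [0, 0, 0], "claw": 10}, {"delta_pos": [-3, 0, 0], "angular": [0, 0, 0], "claw": 10}]}}

```text
time_s: 17.2
ee_pos: [0.6206, -0.0055, 0.0221]
eef_rot: [179.9, 0.1, -95.5]
ft_force: [-0.4, -2.1, -3.8]
opening: 0.0194
gripper_force: 20.0
```

```bash
python3 -c "
from h import *
rel()"
```

```text
t 17.20 nose depth 68.1 lateral(+x) 0.3 z err 0.1 mm rot [ 1.7992e+02  5.0000e-02 -9.5510e+01] F ax -2.1 lat -0.2 z -3.8 T [-0.69  0.14 -0.03] grip 20.0 19.4
```

Emit:
{"name": "carry_out", "arguments": {"series": [{"delta_pos": [-4, 0, 0], "angular": [0, 0, 0], "claw": 10}, {"delta_pos": [-4, 0, 0], "angular": [0, 0, 0], "claw": 10}, {"delta_pos": [-4, 0, 0], "angular": [0, 0, 0], "claw": 10}, {"delta_pos": [-4, 0, 0], "angular": [0, 0, 0], "claw": 10}, {"delta_pos": [-2, 0, 0], "angular": [0, 0, 0], "claw": 10}]}}

```text
time_s: 17.82
ee_pos: [0.6223, 0.0124, 0.0221]
eef_rot: [179.9, 0.1, -95.5]
ft_force: [0.5, -2.1, -4.4]
opening: 0.0191
gripper_force: 20.0
```

```bash
python3 -c "
from h import *
rel()"
```

```text
t 17.82 nose depth 86.1 lateral(+x) 0.3 z err 0.1 mm rot [ 1.7992e+02  5.0000e-02 -9.5500e+01] F ax -2.0 lat 0.7 z -4.4 T [-0.52  0.15 -0.03] grip 20.0 19.1
```

86 mm in at only 2 N. Letting go.

Emit:
{"name": "carry_out", "arguments": {"series": [{"delta_pos": [0, 0, 0], "angular": [0, 0, 0], "claw": 64}, {"delta_pos": [0, 0, 0], "angular": [0, 0, 0], "claw": 64}, {"delta_pos": [0, 0, 0], "angular": [0, 0, 0], "claw": 64}, {"delta_pos": [0, 0, 0], "angular": [0, 0, 0], "claw": 64}, {"delta_pos": [0, 0, 0], "angular": [0, 0, 0], "claw": 64}]}}

```text
time_s: 18.45
ee_pos: [0.6224, 0.012, 0.0223]
eef_rot: [179.9, 0.1, -95.5]
ft_force: [-0.1, -0.0, 0.2]
opening: 0.0599
gripper_force: 0.0
```

```bash
python3 -c "
from h import *
rel()
i,p=snap('wrist','w8.png')
for n in ('core','handle','nose'): print(n,find('wrist',i,n,1))
P=[*(M+U*(.086-.180)),.08]; fl=proj(i,P); print('flange expected',fl)
hsv=cv2.cvtColor(p,cv2.COLOR_RGB2HSV); u=int(fl[0])
for v in range(int(fl[1])-45,int(fl[1])+20,2): print(v,p[v,u].tolist(),end=' ')
"
```

```text
t 18.45 nose depth 85.8 lateral(+x) 0.4 z err 0.3 mm rot [ 1.7994e+02  6.0000e-02 -9.5520e+01] F ax -0.1 lat -0.1 z 0.2 T [ 0.03  0.1  -0.02] grip 0.0 59.9
core [(0.83, array([ 0.6124, -0.0621,  0.0845]))]
handle [(0.59, array([ 0.6181, -0.0623,  0.0871]))]
nose [(0.86, array([ 0.614 , -0.0652,  0.0878]))]
flange expected [274.62612777 131.65334307]
86 [23, 23, 24] 88 [21, 21, 22] 90 [22, 21, 23] 92 [21, 21, 23] 94 [22, 22, 23] 96 [22, 22, 23] 98 [22, 22, 23] 100 [23, 22, 23] 102 [22, 22, 23] 104 [21, 21, 22] 106 [22, 22, 22] 108 [21, 21, 23] 110 [20, 20, 21] 112 [71, 57, 33] 114 [119, 94, 50] 116 [120, 95, 50] 118 [119, 94, 50] 120 [118, 93, 49] 122 [117, 93, 49] 124 [117, 93, 50] 126 [118, 93, 49] 128 [116, 94, 57] 130 [126, 120, 117] 132 [131, 130, 134] 134 [130, 128, 133] 136 [131, 129, 134] 138 [130, 128, 133] 140 [130, 128, 133] 142 [129, 128, 132] 144 [129, 128, 132] 146 [129, 128, 131] 148 [129, 128, 131] 150 [129, 128, 131]
```

Released, and the flange appears where expected. Sliding back with open fingers to the handle, and tilting 0.016 rad to match its sag.

Emit:
{"name": "carry_out", "arguments": {"series": [{"delta_pos": [20, 0, 0], "angular": [0, 0, 0], "claw": 70}, {"delta_pos": [32, 0, 0], "angular": [0, 0, 0], "claw": 70}, {"delta_pos": [32, 0, 0], "angular": [0, 0, 0], "claw": 70}, {"delta_pos": [32, 0, 2.5], "angular": [0, -0.016, 0], "claw": 60}, {"delta_pos": [0, 0, 0], "angular": [0, 0, 0], "claw": 45}]}}

```text
time_s: 19.27
ee_pos: [0.6102, -0.1065, 0.0193]
eef_rot: [179.9, 1.0, -95.8]
ft_force: [-0.3, 0.5, -0.2]
opening: 0.0574
gripper_force: 0.0
```

```bash
python3 -c "
from h import *
rel(.226)"
```

```text
t 19.27 nose depth 83.1 lateral(+x) -0.4 z err -2.7 mm rot [179.87   0.96 -95.77] F ax 0.4 lat -0.4 z -0.2 T [0.01 0.07 0.01] grip 0.0 57.4
```

Emit:
{"name": "carry_out", "arguments": {"series": [{"delta_pos": [0, -0.4, 0], "angular": [0, 0, -0.005], "claw": 30}, {"delta_pos": [0, 0, 0], "angular": [0, 0, 0], "claw": 15}, {"delta_pos": [0, 0, 0], "angular": [0, 0, 0], "claw": 15}, {"delta_pos": [0, 0, 0], "angular": [0, 0, 0], "claw": 15}, {"delta_pos": [0, 0, 0], "angular": [0, 0, 0], "claw": 15}], "squeeze": 20}}

```text
time_s: 19.9
ee_pos: [0.6115, -0.1027, 0.0196]
eef_rot: [179.9, 1.0, -95.2]
ft_force: [-0.9, 2.1, 1.7]
opening: 0.0258
gripper_force: 20.0
```

```bash
python3 -c "
from h import *
rel(.229)"
```

```text
t 19.90 nose depth 90.0 lateral(+x) 0.5 z err -2.4 mm rot [179.91   0.99 -95.2 ] F ax 2.0 lat -1.1 z 1.7 T [ 0.67  0.29 -0.  ] grip 20.0 25.8
```

Emit:
{"name": "carry_out", "arguments": {"series": [{"delta_pos": [0, 0.2, -1.2], "angular": [0, 0.008, 0.003], "claw": 15}, {"delta_pos": [0, 0.1, -1.2], "angular": [0, 0.008, 0.002], "claw": 15}, {"delta_pos": [0, 0, 0], "angular": [0, 0, 0], "claw": 15}]}}

```text
time_s: 20.27
ee_pos: [0.6111, -0.1035, 0.022]
eef_rot: [179.9, 0.0, -95.5]
ft_force: [-0.2, 0.8, 0.7]
opening: 0.0255
gripper_force: 20.0
```

```bash
python3 -c "
from h import *
rel(.225)"
```

```text
t 20.27 nose depth 85.2 lateral(+x) 0.2 z err -0.0 mm rot [ 1.799e+02  2.000e-02 -9.549e+01] F ax 0.8 lat -0.3 z 0.7 T [0.1  0.22 0.06] grip 20.0 25.5
```

Emit:
{"name": "carry_out", "arguments": {"series": [{"delta_pos": [-1.5, 0, -0.3], "angular": [0, 0, 0], "claw": 15}, {"delta_pos": [-2, 0, 0], "angular": [0, 0, 0], "claw": 15}, {"delta_pos": [-2.5, 0, 0], "angular": [0, 0, 0], "claw": 15}, {"delta_pos": [-2.5, 0, 0], "angular": [0, 0, 0], "claw": 15}]}}

```text
time_s: 20.78
ee_pos: [0.6118, -0.0952, 0.0222]
eef_rot: [179.9, 0.0, -95.5]
ft_force: [-1.2, -4.3, -0.4]
opening: 0.0251
gripper_force: 20.0
```

```bash
python3 -c "
from h import *
rel(.225)"
```

```text
t 20.77 nose depth 93.5 lateral(+x) 0.1 z err 0.2 mm rot [ 1.7989e+02  3.0000e-02 -9.5520e+01] F ax -4.4 lat -0.7 z -0.4 T [-1.29  0.45  0.12] grip 20.0 25.1
```

Light drag of 4 N with low side loads. Continuing.

Emit:
{"name": "carry_out", "arguments": {"series": [{"delta_pos": [-3, 0, 0], "angular": [0, 0, 0], "claw": 15}, {"delta_pos": [-3, 0, 0], "angular": [0, 0, 0], "claw": 15}, {"delta_pos": [-3, 0, 0], "angular": [0, 0, 0], "claw": 15}, {"delta_pos": [-3, 0, 0], "angular": [0, 0, 0], "claw": 15}, {"delta_pos": [-3, 0, 0], "angular": [0, 0, 0], "claw": 15}]}}

```text
time_s: 21.4
ee_pos: [0.6135, -0.0799, 0.0223]
eef_rot: [179.9, 0.0, -95.5]
ft_force: [-2.6, -5.7, -0.0]
opening: 0.0251
gripper_force: 20.0
```

```bash
python3 -c "
from h import *
rel(.225)"
```

```text
t 21.40 nose depth 108.9 lateral(+x) 0.3 z err 0.3 mm rot [ 1.7991e+02  5.0000e-02 -9.5510e+01] F ax -5.9 lat -2.0 z -0.0 T [-1.3   0.53  0.04] grip 20.0 25.1
```

Emit:
{"name": "carry_out", "arguments": {"series": [{"delta_pos": [-3, 0.3, 0], "angular": [0, 0, 0], "claw": 15}, {"delta_pos": [-3, 0.2, 0], "angular": [0, 0, 0], "claw": 15}, {"delta_pos": [-3, 0, 0], "angular": [0, 0, 0], "claw": 15}, {"delta_pos": [-3, 0, 0], "angular": [0, 0, 0], "claw": 15}, {"delta_pos": [-3, 0, 0], "angular": [0, 0, 0], "claw": 15}]}}

```text
time_s: 22.02
ee_pos: [0.6146, -0.0649, 0.0224]
eef_rot: [179.9, 0.0, -95.5]
ft_force: [-0.7, -4.4, 0.0]
opening: 0.0253
gripper_force: 20.0
```

```bash
python3 -c "
from h import *
rel(.225)"
```

```text
t 22.02 nose depth 123.9 lateral(+x) 0.0 z err 0.4 mm rot [ 1.7994e+02  5.0000e-02 -9.5520e+01] F ax -4.4 lat -0.2 z 0.0 T [-1.44  0.32  0.05] grip 20.0 25.3
```

Emit:
{"name": "carry_out", "arguments": {"series": [{"delta_pos": [-3, 0, 0.2], "angular": [0, 0, 0], "claw": 15}, {"delta_pos": [-3, 0, 0], "angular": [0, 0, 0], "claw": 15}, {"delta_pos": [-3, 0, 0], "angular": [0, 0, 0], "claw": 15}, {"delta_pos": [-3, 0, 0], "angular": [0, 0, 0], "claw": 15}, {"delta_pos": [-3, 0, 0], "angular": [0, 0, 0], "claw": 15}]}}

```text
time_s: 22.65
ee_pos: [0.616, -0.0501, 0.0224]
eef_rot: [179.9, 0.0, -95.5]
ft_force: [-0.7, -5.4, 0.4]
opening: 0.0256
gripper_force: 20.0
```

```bash
python3 -c "
from h import *
rel(.225)"
```

```text
t 22.65 nose depth 138.8 lateral(+x) 0.0 z err 0.4 mm rot [ 1.7993e+02  4.0000e-02 -9.5520e+01] F ax -5.4 lat -0.2 z 0.4 T [-1.55  0.4   0.09] grip 20.0 25.6
```

Emit:
{"name": "carry_out", "arguments": {"series": [{"delta_pos": [-3, 0, 0], "angular": [0, 0, 0], "claw": 15}, {"delta_pos": [-3, 0, 0], "angular": [0, 0, 0], "claw": 15}, {"delta_pos": [-3, 0, 0], "angular": [0, 0, 0], "claw": 15}, {"delta_pos": [-3, 0, 0], "angular": [0, 0, 0], "claw": 15}, {"delta_pos": [-3, 0, 0], "angular": [0, 0, 0], "claw": 15}]}}

```text
time_s: 23.28
ee_pos: [0.6175, -0.0354, 0.0225]
eef_rot: [179.9, 0.0, -95.5]
ft_force: [-0.4, -5.2, 1.8]
opening: 0.0253
gripper_force: 20.0
```

Emit:
{"name": "carry_out", "arguments": {"series": [{"delta_pos": [-3, 0, 0], "angular": [0, 0, 0], "claw": 15}, {"delta_pos": [-3, 0, 0], "angular": [0, 0, 0], "claw": 15}, {"delta_pos": [-3, 0, 0], "angular": [0, 0, 0], "claw": 15}]}}

```text
time_s: 23.65
ee_pos: [0.6183, -0.0265, 0.0226]
eef_rot: [179.9, 0.0, -95.5]
ft_force: [-1.1, -5.7, 1.7]
opening: 0.0251
gripper_force: 20.0
```

```bash
python3 -c "
from h import *
rel(.225)"
```

```text
t 23.65 nose depth 162.5 lateral(+x) -0.0 z err 0.6 mm rot [ 1.7993e+02  2.0000e-02 -9.5510e+01] F ax -5.8 lat -0.6 z 1.7 T [-1.75  0.42  0.01] grip 20.0 25.1
```

Emit:
{"name": "carry_out", "arguments": {"series": [{"delta_pos": [-2, 0, -0.3], "angular": [0, 0, 0], "claw": 15}, {"delta_pos": [-2, 0, 0], "angular": [0, 0, 0], "claw": 15}, {"delta_pos": [-2, 0, 0], "angular": [0, 0, 0], "claw": 15}, {"delta_pos": [-2, 0, 0], "angular": [0, 0, 0], "claw": 15}], "squeeze": 14}}

```text
time_s: 24.15
ee_pos: [0.619, -0.0185, 0.0229]
eef_rot: [179.9, 0.0, -95.5]
ft_force: [-1.3, -5.4, 1.4]
opening: 0.0254
gripper_force: 14.0
```

```bash
python3 -c "
from h import *
rel(.225)"
```

```text
t 24.15 nose depth 170.6 lateral(+x) -0.0 z err 0.9 mm rot [ 1.7993e+02  3.0000e-02 -9.5520e+01] F ax -5.5 lat -0.8 z 1.4 T [-1.67  0.35  0.05] grip 14.0 25.4
```

Emit:
{"name": "carry_out", "arguments": {"series": [{"delta_pos": [-1.2, 0, 0], "angular": [0, 0, 0], "claw": 15}, {"delta_pos": [-1.2, 0, 0], "angular": [0, 0, 0], "claw": 15}, {"delta_pos": [-1.2, 0, 0], "angular": [0, 0, 0], "claw": 15}]}}

```text
time_s: 24.52
ee_pos: [0.6194, -0.0149, 0.0229]
eef_rot: [179.9, 0.0, -95.5]
ft_force: [-1.1, -5.1, 1.3]
opening: 0.0253
gripper_force: 14.0
```

Emit:
{"name": "carry_out", "arguments": {"series": [{"delta_pos": [-1, 0, 0], "angular": [0, 0, 0], "claw": 15}, {"delta_pos": [-1, 0, 0], "angular": [0, 0, 0], "claw": 15}]}}

```text
time_s: 24.78
ee_pos: [0.6196, -0.0126, 0.0228]
eef_rot: [179.9, 0.1, -95.5]
ft_force: [-1.5, -4.6, 2.7]
opening: 0.0258
gripper_force: 14.0
```

```bash
python3 -c "
from h import *
rel(.225)"
```

```text
t 24.77 nose depth 176.5 lateral(+x) -0.0 z err 0.8 mm rot [ 1.7994e+02  5.0000e-02 -9.5510e+01] F ax -4.7 lat -1.0 z 2.7 T [-1.29  0.42  0.08] grip 14.0 25.8
```

Emit:
{"name": "carry_out", "arguments": {"series": [{"delta_pos": [-1, 0, 0], "angular": [0, 0, 0], "claw": 15}, {"delta_pos": [-1, 0, 0], "angular": [0, 0, 0], "claw": 15}]}}

```text
time_s: 25.02
ee_pos: [0.6199, -0.0106, 0.0226]
eef_rot: [179.9, 0.1, -95.5]
ft_force: [-2.6, -4.5, 1.6]
opening: 0.0253
gripper_force: 14.0
```

Emit:
{"name": "carry_out", "arguments": {"series": [{"delta_pos": [-0.7, 0, 0], "angular": [0, 0, 0], "claw": 15}, {"delta_pos": [-0.7, 0, 0], "angular": [0, 0, 0], "claw": 15}]}}

```text
time_s: 25.28
ee_pos: [0.6198, -0.0101, 0.0226]
eef_rot: [179.9, -0.0, -95.5]
ft_force: [-0.2, -8.6, 2.4]
opening: 0.0255
gripper_force: 14.0
```

```bash
python3 -c "
from h import *
rel(.225)
i,p=snap('wrist','w9.png')
F=lambda d,z:[*(M+U*d),z]
print('flange rear/front/collar expected rows',[proj(i,F(d,.097)).round(1).tolist() for d in (-.01,-.003,0,.01,.026)])
for v in range(90,270,2): print(v,p[v,285].tolist(),end=' ')
"
```

```text
t 25.27 nose depth 179.0 lateral(+x) -0.1 z err 0.6 mm rot [ 1.7991e+02 -2.0000e-02 -9.5510e+01] F ax -8.6 lat 0.6 z 2.4 T [-2.45  0.28  0.  ] grip 14.0 25.5
flange rear/front/collar expected rows [[273.8, 355.9], [273.8, 365.9], [273.8, 370.1], [273.8, 383.2], [273.8, 402.3]]
90 [143, 141, 132] 92 [141, 139, 130] 94 [142, 140, 131] 96 [140, 138, 129] 98 [139, 138, 128] 100 [139, 138, 128] 102 [138, 136, 127] 104 [139, 137, 128] 106 [138, 136, 127] 108 [138, 136, 127] 110 [138, 136, 127] 112 [141, 139, 130] 114 [143, 141, 131] 116 [143, 141, 132] 118 [140, 139, 129] 120 [140, 138, 128] 122 [139, 137, 128] 124 [139, 138, 128] 126 [139, 138, 128] 128 [140, 138, 129] 130 [141, 139, 130] 132 [141, 139, 130] 134 [140, 138, 129] 136 [137, 136, 126] 138 [138, 136, 127] 140 [137, 135, 126] 142 [135, 133, 124] 144 [138, 136, 127] 146 [137, 136, 127] 148 [137, 136, 127] 150 [140, 138, 129] 152 [140, 139, 129] 154 [139, 138, 128] 156 [137, 135, 126] 158 [136, 135, 125] 160 [138, 137, 127] 162 [139, 137, 128] 164 [136, 134, 126] 166 [134, 132, 123] 168 [136, 134, 125] 170 [138, 137, 127] 172 [14
[... 154 characters left out ...]
88 [135, 134, 125] 190 [100, 116, 96] 192 [38, 93, 51] 194 [36, 92, 50] 196 [36, 93, 51] 198 [36, 93, 51] 200 [38, 96, 53] 202 [38, 99, 54] 204 [35, 85, 48] 206 [24, 33, 27] 208 [23, 22, 23] 210 [20, 20, 22] 212 [21, 20, 23] 214 [21, 21, 22] 216 [22, 22, 23] 218 [23, 22, 24] 220 [22, 22, 24] 222 [21, 22, 24] 224 [25, 26, 26] 226 [29, 29, 28] 228 [30, 30, 29] 230 [29, 29, 29] 232 [23, 23, 24] 234 [22, 22, 25] 236 [21, 21, 24] 238 [21, 21, 23] 240 [20, 20, 22] 242 [21, 21, 23] 244 [21, 21, 23] 246 [22, 22, 23] 248 [22, 22, 23] 250 [21, 21, 22] 252 [26, 25, 25] 254 [29, 29, 28] 256 [29, 28, 27] 258 [27, 27, 26] 260 [22, 22, 24] 262 [21, 21, 23] 264 [22, 22, 23] 266 [22, 22, 25] 268 [22, 21, 23]
```

Force rises while motion stalls, so it looks seated. One small push to confirm.

Emit:
{"name": "carry_out", "arguments": {"series": [{"delta_pos": [-0.6, 0, 0], "angular": [0, 0, 0], "claw": 15}, {"delta_pos": [0, 0, 0], "angular": [0, 0, 0], "claw": 15}]}}

```text
time_s: 25.58
ee_pos: [0.6198, -0.0101, 0.0226]
eef_rot: [179.9, -0.0, -95.5]
ft_force: [-0.6, -9.6, 2.2]
opening: 0.0252
gripper_force: 14.0
```

```bash
python3 -c "
from h import *
rel(.225)"
```

```text
t 25.57 nose depth 179.0 lateral(+x) -0.1 z err 0.6 mm rot [ 1.799e+02 -5.000e-02 -9.552e+01] F ax -9.6 lat 0.3 z 2.2 T [-2.49  0.33  0.03] grip 14.0 25.2
```

No motion at 9.6 N, so it's seated. Letting go, then lifting off and checking the gap by pixel profile.

Emit:
{"name": "carry_out", "arguments": {"series": [{"delta_pos": [0.5, 0, 0], "angular": [0, 0, 0], "claw": 60}, {"delta_pos": [0, 0, 0], "angular": [0, 0, 0], "claw": 60}, {"delta_pos": [0, 0, 0], "angular": [0, 0, 0], "claw": 60}, {"delta_pos": [0, 0, 0], "angular": [0, 0, 0], "claw": 60}, {"delta_pos": [0, 0, -10], "angular": [0, 0, 0], "claw": 60}]}}

```text
time_s: 26.2
ee_pos: [0.6192, -0.0091, 0.032]
eef_rot: [179.8, 0.0, -95.5]
ft_force: [0.1, 0.4, -0.1]
opening: 0.0591
gripper_force: 0.0
```

Emit:
{"name": "carry_out", "arguments": {"series": [{"delta_pos": [0, 0, -40], "angular": [0, 0, 0], "claw": 60}, {"delta_pos": [0, 0, -50], "angular": [0, 0, 0], "claw": 60}, {"delta_pos": [-45, 0, -50], "angular": [0, 0, 0], "claw": 60}, {"delta_pos": [-45, 0, 0], "angular": [0, 0, 0], "claw": 60}, {"delta_pos": [0, 0, 0], "angular": [0, 0, 0], "claw": 60}]}}

```text
time_s: 26.82
ee_pos: [0.6288, 0.0798, 0.1704]
eef_rot: [-180.0, 0.1, -95.3]
ft_force: [-0.1, -0.0, -0.3]
opening: 0.0602
gripper_force: 0.0
```

```bash
python3 -c "
from h import *
rel()
i,p=snap('wrist','w10.png'); np.save('w10.npy',i,allow_pickle=True)
for k in (0,.006):
  prev=None
  for d in np.arange(-.1,.045,.0015):
    u=proj(i,[*(M+U*d+N*k),.097]); c=p[int(round(u[1])),int(round(u[0]))].tolist(); print(round(d*1000,1),c,end=' ')
  print()
"
```

```text
t 26.82 nose depth 153.8 lateral(+x) 0.3 z err 148.4 mm rot [-1.7995e+02  1.4000e-01 -9.5310e+01] F ax -0.0 lat -0.0 z -0.3 T [ 0.    0.1  -0.01] grip 0.0 60.2
-100.0 [113, 112, 104] -98.5 [111, 109, 102] -97.0 [108, 107, 99] -95.5 [111, 109, 102] -94.0 [108, 107, 99] -92.5 [108, 107, 100] -91.0 [111, 109, 102] -89.5 [112, 111, 104] -88.0 [112, 111, 104] -86.5 [93, 103, 88] -85.0 [36, 79, 46] -83.5 [25, 52, 31] -82.0 [18, 17, 18] -80.5 [15, 16, 16] -79.0 [17, 16, 17] -77.5 [16, 14, 16] -76.0 [18, 18, 19] -74.5 [19, 19, 20] -73.0 [17, 17, 18] -71.5 [17, 16, 17] -70.0 [15, 15, 17] -68.5 [16, 16, 17] -67.0 [16, 16, 17] -65.5 [18, 17, 18] -64.0 [17, 17, 18] -62.5 [20, 20, 20] -61.0 [20, 20, 21] -59.5 [17, 17, 19] -58.0 [16, 17, 17] -56.5 [17, 17, 18] -55.0 [16, 15, 17] -53.5 [17, 17, 19] -52.0 [17, 17, 19] -50.5 [20, 19, 19] -49.0 [19, 20, 19] -47.5 [17, 16, 17] -46.0 [16, 16, 18] -44.5 [16, 16, 18] -43.0 [15, 15, 17] -41.5 [16, 16, 18] -40.0 [15, 16, 16] -38.5 [17, 17, 17] -37.0 [22, 21, 21] -35.5 [21, 20, 20] -34.0 [17, 17, 17] -32.5 [17, 17, 17] -31.0 [17, 18, 18] -29.5 [16, 17, 17] -
[... 2135 characters left out ...]
 [76, 63, 41] -7.0 [133, 106, 61] -5.5 [139, 112, 65] -4.0 [130, 106, 64] -2.5 [114, 94, 61] -1.0 [105, 92, 71] 0.5 [107, 90, 61] 2.0 [107, 90, 62] 3.5 [107, 90, 61] 5.0 [107, 90, 61] 6.5 [106, 88, 60] 8.0 [103, 86, 57] 9.5 [101, 84, 54] 11.0 [106, 87, 54] 12.5 [148, 118, 66] 14.0 [138, 109, 62] 15.5 [140, 111, 63] 17.0 [170, 135, 75] 18.5 [174, 138, 75] 20.0 [174, 138, 73] 21.5 [172, 135, 70] 23.0 [172, 134, 70] 24.5 [168, 136, 86] 26.0 [161, 145, 123] 27.5 [153, 153, 152] 29.0 [153, 153, 153] 30.5 [153, 153, 153] 32.0 [153, 154, 153] 33.5 [153, 153, 153] 35.0 [153, 154, 153] 36.5 [153, 154, 153] 38.0 [148, 148, 148] 39.5 [109, 109, 109] 41.0 [94, 94, 95] 42.5 [90, 89, 90] 44.0 [89, 89, 89]
```

```bash
python3 -c "
from h import *
i=np.load('w10.npy',allow_pickle=True).item(); p=cv2.imread('pics/w10.png').astype(np.float32)
D=np.arange(-.011,.029,.0004); prof=0
for k in (.006,.007,.008,.009):
  uv=np.array([proj(i,[*(M+U*d+N*k),.0955]) for d in D],np.float32)
  prof=prof+cv2.remap(p,uv[:,:1].copy(),uv[:,1:].copy(),cv2.INTER_LINEAR)[:,0]/4
print('mm/px',1000*np.mean(np.diff(D))/np.mean(np.hypot(*np.diff(uv,axis=0).T)))
br=prof[:,2]-prof[:,0]   # red minus blue: brassness
for d,b in zip(D,br): print('%.1f:%d'%(d*1000,b),end=' ')
from h import find
"
```

```text
mm/px 0.8672885118125296
-11.0:2 -10.6:3 -10.2:5 -9.8:10 -9.4:17 -9.0:29 -8.6:41 -8.2:53 -7.8:65 -7.4:71 -7.0:77 -6.6:80 -6.2:82 -5.8:82 -5.4:82 -5.0:82 -4.6:81 -4.2:79 -3.8:76 -3.4:72 -3.0:68 -2.6:64 -2.2:59 -1.8:54 -1.4:48 -1.0:42 -0.6:45 -0.2:48 0.2:50 0.6:50 1.0:50 1.4:51 1.8:51 2.2:51 2.6:51 3.0:51 3.4:51 3.8:51 4.2:51 4.6:52 5.0:52 5.4:53 5.8:54 6.2:55 6.6:57 7.0:59 7.4:59 7.8:60 8.2:60 8.6:60 9.0:60 9.4:60 9.8:61 10.2:61 10.6:63 11.0:64 11.4:68 11.8:73 12.2:78 12.6:82 13.0:86 13.4:86 13.8:87 14.2:85 14.6:83 15.0:84 15.4:84 15.8:86 16.2:87 16.6:89 17.0:91 17.4:93 17.8:93 18.2:94 18.6:94 19.0:95 19.4:96 19.8:97 20.2:98 20.6:98 21.0:99 21.4:99 21.8:99 22.2:99 22.6:99 23.0:99 23.4:99 23.8:98 24.2:96 24.6:88 25.0:79 25.4:63 25.8:44 26.2:28 26.6:16 27.0:5 27.4:2 27.8:0 28.2:0 28.6:0
```

```bash
python3 -c "
from h import *
print(order.finish_job())"
```

```text
the job is handed in; nothing more can be done
None
```

The core is fully home and let go: the push stopped moving at 9.6 N, the flange-to-collar gap measured under about 0.5 mm, and the job was handed in at about 27 s (the hand-in call returned no verdict).

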